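# Log the specimen, then draw its sprung slide to the index and hold it

### The arm

A 7-joint arm with a two-finger parallel gripper is mounted at the origin on a cart in front of the work surface, level with it; the furniture and walls round the work are solid. World frame = base frame: x ahead of the robot, y to its left, z up, the work surface at z = 0. Lengths are in m, angles in degrees, forces in N, time in s.
With the tool pointing down it reaches from about 0.425 to 0.8 m from the base axis. Payload 8.3 kg.
Tool frame: the origin (TCP) lies on the centre line of the jaws, within the pads' length; the fingertips stand 19 mm ahead of it and the grasp point (between the pads) is the TCP (r.tcp_to_tips is the distance from the TCP to the fingertips, in m); z points along the fingers, y is the direction in which the jaws open and shut (so a half turn about z gives the same grasp; the last joint's range is limited). The gripper opens to 85 mm and grips with 20 to 120 N. Pads are 22 mm wide; open, the fingers measure 114 mm over their backs; the gripper's body (76 mm by 85 mm) begins 54 mm behind the grasp point. The pads swing forward as they close: fully open they stand 13 mm farther back than shut.
Start: joints at [66.641, 21.967, 0.94, 78.501, -0.361, 79.538, -2.664], TCP at [0.211, -0.588, 0.25] pointing down, gripper open.
Joint ranges: [-169.22, 169.22], [-14.56, 117.87], [-87.37, 89.26], [10.42, 133.3], [-82.24, 262.24], [0.94, 117.77], [-172.7, 172.7]. Speed limits (degrees/s): [136.94, 136.94, 172.46, 172.46, 180, 180, 180].

### API

Orientations are given as a 3x3 rotation matrix whose columns are the frame's x, y, z axes.
In Python, from rig import r gives the robot as it stands.
- The arm moves only by the tool play_rows, never from a script. Its arguments are lists of equal length, an entry for each row: "delta_pos": the shift along the tool's x, y, z in m, a list of three; "angular": the turn, a rotation vector about the tool's x, y, z in degrees, a list of three. A call has 1 to 5 rows; each row is the pose to reach, as a shift and turn from the pose measured when the call began, along the tool's axes at that moment; what a row does not reach only later rows make up. A row lasts 1/10 s, in which the tool goes at most 50 mm and 8.59 degrees, less where a joint would pass 70% of its speed; a pose out of reach is approached as far as the arm can. A call with a gripper value outside its range is refused whole. "grip" is the closure, from 0 (fully open) to 1 (shut), set as the call begins (left out, the last holds). The fingers move at their own pace and stop on an object; "force" is the grip in N (left out, the last holds). Time passes only in rows, so rows that repeat a pose let the fingers close. It gives the time, the measured TCP pose, the force and the opening at its end, in the units of the state.
- r.sense(): the state, without advancing time (a new reading comes with each control period).
- r.grab_frame(name): name is "scene" or "top" or "wrist"; returns a dict with "color" (400x640x3 uint8, blue, green, red), "range_z" (400x640 float32, m along the optical axis (not along the pixel's ray), 0 where there is no reading), "vfov" (degrees; the focal length in pixels is half the picture's height over the tangent of half this angle, whatever the lens; pixels are square), "cx", "cy" (the principal point, pixels), "R" (3x3) and "t" (3): a world point X has camera coordinates R X + t. Camera axes: x right, y down, z forward; pixel columns grow to the right and rows downward; lengths in m; the calibration is good to about 2 mm. The wrist camera is an equidistant fisheye: a pixel r from the principal point sees the ray r / f radians off the axis. A picture is of the moment at which its call begins.
- r.finish_job(): hands the job in, once; it reports no verdict.
Trained networks look in a picture, given as the dict that the camera call returned (one of the last four; its "shot" number tells which), for a name from the list of things; names that differ only in an ending like _2 or _b are one class to them, and where a whole thing is asked for, a point or a joint stands for the part that bears it (a point fixed in the world has none). Each returns a list of dicts, best first, with "score" (0 to 1); they miss things now and then, are a little off and sometimes report something else, mostly with a low value. They report only what shows in the picture. A call takes as long as a camera call.
- r.spot_in(picture, label): "bbox" ([left, top, right, bottom] in pixels, round what is visible of it).
- r.regions_of(picture, label): "region" (400x640 bool, what is visible of it) and "bbox" ([left, top, right, bottom] in pixels, round what is visible of it).
The state is a dict: "t": time; "joint_positions": joint angles; "qd": joint speeds; "effort": joint torques, N m; "eef_pos": TCP position; "orientation": TCP orientation; "wrist_force": force on the tool from outside, world axes, zero at the start; "torque": the same for the moment, N m; "grip_width": finger opening in m.
Only numpy, scipy, OpenCV 4.12 (cv2) and the standard library are available. Lean on these libraries where they do the work, as an engineer would, in place of code of your own. Each camera call takes 0.05 s, during which the arm holds its last target. There are 200 camera calls.

### The job

Squeeze the trigger of the clamped code reader fully in to log the specimen while the slide is still home, and let the trigger spring back. Then take the upright post of the sprung specimen slide, pull the slide out towards you until its thin pointer stands between the two prongs of the index fork, and keep holding it there. Finish with the fingers still holding the post against the spring, and leave the other things on the worktop where they are.

Things in the scene. Friction and masses are not known exactly. Their poses are not given: they have to be found in the camera images.
- slide_base: sprung specimen slide, fixed to the worktop: an aluminium base plate 255x135x10 mm with two low steel rails and a round spring barrel at the back. Origin on the worktop, on the rails' centre line; its x axis runs along the rails to the back (barrel end), so the carriage is pulled along its -x; y to the left, z up. The plate reaches from x = -157 to +98 mm and y = -60 to +75 mm, the barrel to x = +164 mm; rails at y = +-41 mm, top 24 mm above the worktop
- carriage (a joint): how far the carriage is pulled out, m: 0 home, 0.095 at the stop. A spring always draws it home: about 4 N at home, rising 0.8 N per 10 mm
- pull_post (a point): point on the axis of the carriage's upright round steel pull post, 50 mm above the worktop. The post is 18 mm in diameter, plain between 27 and 66 mm above the worktop, rounded top at 71 mm; the carriage plate round its foot is 22 mm above the worktop, rails 24 mm. A round specimen mount, 30 mm across, fixed on the carriage 60 mm behind the post, tops out at 40 mm
- pointer_tip (a point): end of the carriage's thin pointer (3 mm wide), directly beside the post, 58 mm to its left (+y of slide_base), 26.5 mm above the worktop; moves with the carriage
- fork_gap (a point): middle of the gap of the index fork, a small steel clamp on the left edge of the base plate, with two prongs 14 mm apart (clear gap) that point towards the carriage; axes as slide_base. The fork's place along the plate differs each time: 45 to 80 mm nearer the robot than the pointer at home. The pointer tip passes 2 mm clear of the prongs' ends
- code_reader: pistol-shaped hand-held code reader of grey plastic, clamped lying on its side on a low fixed stand, nose towards the slide. Origin on the worktop below the head; its y axis points out of the nose, its -x axis along the grip towards the robot. The head spans x = -33 to +33, y = -50 to +72, z = 32 to 88 mm; the grip is a straight bar along x from -30 to -140 mm, y = -40 to -10 mm, z = 43 to 77 mm, free underneath (nothing below it down to the worktop)
- trigger_pad (a point): outer face of the bare-metal trigger where a finger presses it, 35 mm from its hinge. The trigger is a blade 54 mm long, 8 mm thick, 24 mm high (z = 48 to 72 mm), beside the grip on its nose (+y) side, hinged upright (axis z) at code_reader x = -36, y = -4 mm. Let go it stands away from the grip; fully in it lies parallel to the grip with its outer face at code_reader y = 0, so grip and trigger together are then 40 mm wide (about 51 mm let go at this point)
- trigger (a joint): trigger angle, rad: 0 let go, 0.30 fully in; a spring returns it (about 2 N to 6 N at trigger_pad)
- mount_small: small round specimen mount, 25 mm diameter, 15 mm tall, between code reader and slide; origin under its centre
- bottle_oil: small dropper bottle, 28 mm diameter, 79 mm tall, behind and between code reader and slide; origin under its centre
- dish: clear petri dish, 63 mm diameter, 16 mm tall, left of the slide; origin under its centre
- mouse_l: computer mouse, 100x55x39 mm, left of the slide; origin under its centre
- can_lens: round can, 39 mm diameter, 67 mm tall, left behind the slide; origin under its centre
- pen_thin: pencil, 7x107x7 mm, lying at the front edge of the worktop; origin under its centre

How it is judged:
By the outcome, as a careful person would: the job done as asked, in the order asked, and still so for the second after the job is handed in, while the arm keeps its last pose, push and grip.
It also fails if it takes over 40 s, if anything falls off the work surface, if the arm or the gripper's body presses on something with over 40 N, if the wrist force passes 120 N, or if a joint passes its speed limit or range.

## Working session

There is one attempt and no reset: what is moved stays moved. The work goes in short steps, Python scripts to look and compute and a tool call to move; the robot and the scene stay as the last step left them, time stands still between calls to the robot, and variables do not carry over. Pictures are saved under pics/ and viewed, about 8 in all and at most 12, crops included, and the job is handed in when it is done.

Besides the shell and the picture viewer there is one more tool, called in YAML: its name, and indented under it one key for each argument. play_rows: Moves the arm, as the interface text tells. Its arguments: {"type":"object","properties":{"delta_pos":{"type":"array","items":{"type":"array","items":{"type":"number"}}},"angular":{"type":"array","items":{"type":"array","items":{"type":"number"}}},"grip":{"type":"number"},"force":{"type":"number"}},"required":["delta_pos","angular"]}

```bash
mkdir -p pics
cat > h.py <<'E'
import numpy as np, cv2
from rig import r
def cloud(p):
    f=200/np.tan(np.radians(p['vfov'])/2)
    v,u=np.mgrid[0:400,0:640]; z=p['range_z']
    X=np.stack([(u-p['cx'])/f*z,(v-p['cy'])/f*z,z],-1)
    W=(X-p['t'])@p['R']
    W[z<=0]=np.nan
    return W
def proj(p,X):
    f=200/np.tan(np.radians(p['vfov'])/2)
    c=p['R']@np.asarray(X)+p['t']; return c[0]/c[2]*f+p['cx'],c[1]/c[2]*f+p['cy']
E
python3 - <<'E'
from h import *
np.set_printoptions(precision=4,suppress=True)
print(r.sense())
for n in ['top','scene']:
    p=r.grab_frame(n); W=cloud(p); cv2.imwrite(f'pics/{n}0.png',p['color']); np.savez(f'{n}0.npz',W=W,**{k:p[k] for k in ['R','t','vfov','cx','cy','color','range_z']})
    print(n,p['vfov'],p['R'].tolist(),p['t'])
    for l in ['slide_base','carriage','code_reader','trigger','pull_post','pointer_tip','fork_gap','trigger_pad','mount_small','bottle_oil']:
        try:
            for d in r.regions_of(p,l)[:2]:
                w=W[d['region']]; w=w[~np.isnan(w[:,0])]
                print(l,round(d['score'],2),d['bbox'],np.median(w,0),np.percentile(w,2,axis=0),np.percentile(w,98,axis=0))
        except Exception as e: print(l,e)
E
```

```text
{'t': 0.0, 'joint_positions': array([66.6389, 22.017 ,  0.9367, 78.562 , -0.36  , 79.541 , -2.666 ]), 'qd': array([ 0.0731,  0.035 ,  0.0709,  0.045 ,  0.0556, -0.0056, -0.0437]), 'effort': array([ -0.0009, -62.7609,   0.8438, -37.1825,   0.0166,   0.0147,
         0.    ]), 'eef_pos': array([ 0.2111, -0.5877,  0.2493]), 'orientation': array([[ 0.9411,  0.3381, -0.0007],
       [ 0.3381, -0.9411,  0.0019],
       [-0.    , -0.002 , -1.    ]]), 'wrist_force': array([ 0.6187,  0.2449, -0.5828]), 'torque': array([-0.0115, -0.0544, -0.0519]), 'grip_width': 0.08553233836238186}
top 49.05938673821588 [[0.024095852544829762, -0.9996909683037153, 0.00611210128497425], [-0.9741697765430735, -0.02485296246990745, -0.224445041661623], [0.22452758485352334, -0.0005460297146953475, -0.9744675805235362]] [0.0053 0.5578 1.0725]
slide_base 0.68 [294.5, 116.5, 346.7, 237.1] [0.571  0.0178 0.014 ] [ 0.4511 -0.0452  0.0073] [0.7348 0.082  0.0428]
slide_base 0.47 [237.3, 133.1, 253.6, 153.6] [0.684  0.2195 0.0665] [0.6732 0.2049 0.0186] [0.7059 0.237  0.0719]
carriage 0.65 [306.3, 157.7, 337.8, 195.7] [
[... 2467 characters left out ...]
5.2, 168.2, 328.8, 179.3] [ 0.5793 -0.0884  0.0136] [ 0.5686 -0.1037 -0.0008] [ 0.5984 -0.0809  0.017 ]
fork_gap 0.63 [294.9, 228.3, 306.7, 240.9] [0.5049 0.0897 0.0267] [0.4941 0.0686 0.0097] [0.5194 0.093  0.0373]
trigger_pad 0.44 [357.9, 119.3, 371.6, 138.2] [ 0.556  -0.2231  0.0646] [ 0.5361 -0.2385  0.049 ] [ 0.5783 -0.2151  0.073 ]
mount_small 0.49 [317.8, 168.2, 328.9, 179.3] [ 0.5789 -0.0883  0.014 ] [ 0.5685 -0.103   0.0011] [ 0.5918 -0.0808  0.0171]
bottle_oil 0.48 [280.2, 130.7, 292.6, 160.0] [ 0.693  -0.0944  0.0351] [ 0.6837 -0.1483  0.0016] [ 0.7422 -0.0861  0.0762]
bottle_oil 0.23 [169.4, 211.2, 196.6, 246.0] [0.6825 0.232  0.0544] [0.6739 0.2113 0.0073] [0.7073 0.2446 0.069 ]
```

Run:
```python
from h import *
np.set_printoptions(precision=4,suppress=True)
t=np.load('top0.npz');s=np.load('scene0.npz')
a=cv2.resize(t['color'][100:250,220:450],(800,522),interpolation=cv2.INTER_CUBIC);cv2.imwrite('pics/a.png',a)
a=cv2.resize(s['color'][80:260,200:420],(733,600),interpolation=cv2.INTER_CUBIC);cv2.imwrite('pics/b.png',a)
def sel(W,x,y,z):
    W=W.reshape(-1,3);m=(W[:,0]>x[0])&(W[:,0]<x[1])&(W[:,1]>y[0])&(W[:,1]<y[1])&(W[:,2]>z[0])&(W[:,2]<z[1]);return W[m]
for n,c in (('top',t),('scene',s)):
    W=c['W']
    for nm,x,y,z in [('post',(.5,.68),(-.04,.06),(.055,.08)),('mount',(.5,.7),(-.04,.06),(.034,.046)),('grip',(.46,.585),(-.3,-.19),(.066,.082)),('head',(.5,.7),(-.32,-.13),(.083,.1)),('base',(.4,.72),(-.08,.12),(.006,.03)),('fork',(.47,.54),(.06,.11),(.02,.045)),('barrel',(.68,.82),(-.05,.1),(.015,.07)),('ptr',(.5,.62),(.052,.1),(.02,.04))]:
        q=sel(W,x,y,z)
        if len(q)<3: print(n,nm,len(q));continue
        print(n,nm,len(q),q.mean(0),q.min(0),q.max(0),cv2.minAreaRect(q[:,:2].astype(np.float32)*1000))
```

```text
top post 42 [0.5699 0.0113 0.0686] [0.5629 0.0039 0.0555] [0.5801 0.0198 0.0751] ((570.6995849609375, 11.535486221313477), (17.358476638793945, 14.773905754089355), 55.84729766845703)
top mount 204 [0.6536 0.0139 0.0398] [ 0.5627 -0.0078  0.0341] [0.6993 0.0387 0.0456] ((632.0978393554688, 7.352962493896484), (135.76939392089844, 44.160125732421875), 9.379502296447754)
top grip 546 [ 0.5351 -0.2514  0.076 ] [ 0.4789 -0.2756  0.0662] [ 0.5848 -0.2181  0.082 ] ((533.1056518554688, -244.97341918945312), (54.379661560058594, 106.7188949584961), 85.61995697021484)
top head 936 [ 0.6208 -0.2278  0.0872] [ 0.57   -0.2867  0.083 ] [ 0.6564 -0.1672  0.0942] ((612.629638671875, -225.93601989746094), (119.94920349121094, 78.13334655761719), 83.24703216552734)
top base 4255 [0.5621 0.0192 0.0157] [ 0.4033 -0.0785  0.006 ] [0.7184 0.119  0.03  ] ((560.672119140625, 19.99456787109375), (315.05889892578125, 197.39456176757812), 0.1694459170103073)
top fork 56 [0.5051 0.0822 0.0314] [0.4928 0.0703 0.0232] [0.5178 0.0896 0.0403] ((505.29925537109375, 80.11599731445312), (24.322498321533203, 18.852184
[... 1208 characters left out ...]
4433 -0.0797  0.006 ] [0.7186 0.0933 0.03  ] ((580.6431274414062, 6.532196044921875), (172.4644317626953, 275.5553283691406), 89.63125610351562)
scene fork 112 [0.5056 0.0862 0.0286] [0.4938 0.0705 0.0204] [0.52   0.0933 0.0384] ((506.79132080078125, 81.93817138671875), (22.645071029663086, 26.158823013305664), 89.40901184082031)
scene barrel 431 [0.7173 0.0234 0.0336] [ 0.6801 -0.029   0.0151] [0.7673 0.0433 0.0438] ((723.709228515625, 6.99818229675293), (72.20303344726562, 87.1224136352539), 89.73580169677734)
scene ptr 247 [0.5481 0.0659 0.0257] [0.5001 0.0521 0.0202] [0.6196 0.0933 0.0384] ((559.9590454101562, 72.21782684326172), (40.9085578918457, 119.64497375488281), 89.36085510253906)
```

View pics/a.png

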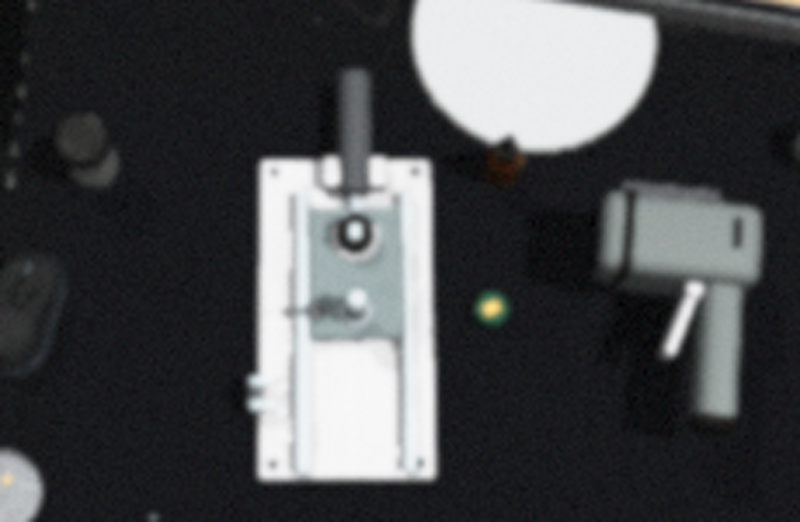

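View pics/b.png

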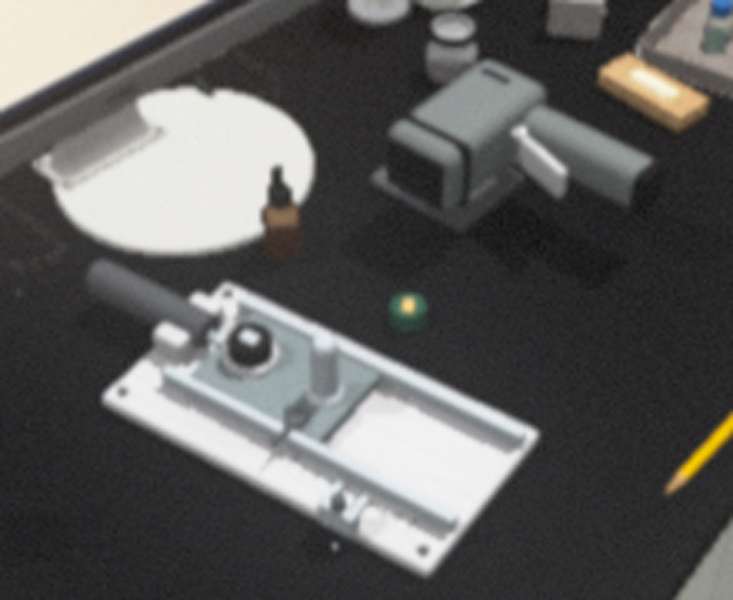

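```bash
cat > fit.py <<'E'
from h import *
from scipy.optimize import least_squares
np.set_printoptions(precision=4,suppress=True)
def bins(q,a,w=.008,lo=2):
    out=[]
    for c in np.arange(q[:,a].min(),q[:,a].max(),w):
        m=q[(q[:,a]>=c)&(q[:,a]<c+w)]
        if len(m)>5: out.append([c+w/2,m[:,1-a].min(),m[:,1-a].max()])
    return np.array(out)
for n in ('top','scene'):
    c=np.load(n+'0.npz');W=c['W'].reshape(-1,3);W=W[~np.isnan(W[:,0])]
    # reader grip (top surface)
    q=W[(W[:,0]>.475)&(W[:,0]<.575)&(W[:,1]>-.3)&(W[:,1]<-.2)&(W[:,2]>.06)]
    b=bins(q,0); print(n,'grip x,ymin,ymax');print(b.T)
    q=W[(W[:,0]>.56)&(W[:,0]<.67)&(W[:,1]>-.3)&(W[:,1]<-.15)&(W[:,2]>.082)]
    b=bins(q,1,.012); print('head y,xmin,xmax');print(b.T)
    # plate edge y
    q=W[(W[:,0]>.43)&(W[:,0]<.72)&(W[:,1]>-.08)&(W[:,1]<.12)&(W[:,2]>.007)&(W[:,2]<.03)]
    b=bins(q,0,.02); print('plate');print(b.T)
E
python3 fit.py
python3 - <<'E'
from h import *
t=np.load('top0.npz')
def bp(u,v,z):
    f=200/np.tan(np.radians(t['vfov'])/2);u=u/3.478+220-.36;v=v/3.478+100-.36
    d=t['R'].T@np.array([(u-t['cx'])/f,(v-t['cy'])/f,1]);o=-t['R'].T@t['t'];return o+d*(z-o[2])/d[2]
for nm,u,v,z in [('TL',259,157,.01),('BL',258,480,.01),('TR',432,157,.01),('BR',436,480,.01),('post',356,298,.071),('ptr',292,311,.0265),('pr1',257,379,.0265),('pr2',257,404,.0265),('hinge',694,288,.072),('tip',668,355,.072),('gripL',695,415,.065),('gripR',737,415,.065),('gripLt',712,290,.065),('gripRt',742,290,.065)]: print(nm,bp(u,v,z).round(4))
E
```

```text
top grip x,ymin,ymax
[[ 0.4829  0.4909  0.4989  0.5069  0.5149  0.5229  0.5309  0.5389  0.5469
   0.5549  0.5629  0.5709]
 [-0.2685 -0.2664 -0.2661 -0.2663 -0.2664 -0.271  -0.2706 -0.2708 -0.2707
  -0.2716 -0.2703 -0.2746]
 [-0.2363 -0.238  -0.2385 -0.2384 -0.2389 -0.2407 -0.2211 -0.2166 -0.22
  -0.2229 -0.2272 -0.2282]]
head y,xmin,xmax
[[-0.2807 -0.2687 -0.2567 -0.2447 -0.2327 -0.2207 -0.2087 -0.1967 -0.1847
  -0.1727]
 [ 0.589   0.5829  0.5677  0.5886  0.5925  0.5927  0.5931  0.5952  0.5929
   0.5974]
 [ 0.6454  0.6469  0.6474  0.6499  0.6497  0.6513  0.6517  0.6554  0.6564
   0.6533]]
plate
[[ 0.4448  0.4648  0.4848  0.5048  0.5248  0.5448  0.5648  0.5848  0.6048
   0.6248  0.6448  0.6648  0.6848  0.7048]
 [-0.0526 -0.0499 -0.0497 -0.0493 -0.0492 -0.0489 -0.0515 -0.0486 -0.073
  -0.0454 -0.0451 -0.0448 -0.0446 -0.0777]
 [ 0.1067  0.0809  0.1141  0.0896  0.087   0.0839  0.1115  0.1153  0.0859
   0.1111  0.1177  0.119   0.0944  0.0864]]
scene grip x,ymin,ymax
[[ 0.4832  0.4912  0.4992  0.5072  0.5152  0.5232  0.5312  0.5392  0.5472
   0.5552  0.5632  0.5712]
 [-0.2652 -0.2657 -0.26
[... 521 characters left out ...]
933  0.6133
   0.6333  0.6533  0.6733  0.6933  0.7133]
 [-0.0494 -0.0493 -0.0499 -0.0473 -0.047  -0.0482 -0.0797 -0.0453 -0.0456
  -0.0429 -0.0439 -0.0433 -0.0424  0.0262]
 [ 0.0857  0.0859  0.0933  0.0932  0.0867  0.0893  0.0888  0.0895  0.0914
   0.0904  0.0912  0.0919  0.092   0.0302]]
TL [0.6996 0.0918 0.01  ]
BL [0.4409 0.083  0.01  ]
TR [ 0.7033 -0.0466  0.01  ]
BR [ 0.4443 -0.0526  0.01  ]
post [0.5706 0.012  0.071 ]
ptr [0.5699 0.0608 0.0265]
pr1 [0.516  0.0857 0.0265]
pr2 [0.4967 0.085  0.0265]
hinge [ 0.5845 -0.2391  0.072 ]
tip [ 0.5331 -0.2186  0.072 ]
gripL [ 0.4901 -0.2389  0.065 ]
gripR [ 0.4908 -0.2698  0.065 ]
gripLt [ 0.5851 -0.2542  0.065 ]
gripRt [ 0.5856 -0.2767  0.065 ]
```

play_rows:
  delta_pos:
    - [0.044,-0.021,0]
    - [0.088,-0.042,0]
    - [0.132,-0.063,0]
    - [0.176,-0.084,0]
    - [0.22,-0.105,0]
  angular:
    - [0,0,4.8]
    - [0,0,9.6]
    - [0,0,14.4]
    - [0,0,19.2]
    - [0,0,24]
  grip: 0
  force: 30

```text
t: 1.6
eef_pos: [0.384, -0.4135, 0.2506]
orientation: [[0.997, -0.078, 0.0], [-0.078, -0.997, -0.0], [0.0, 0.0, -1.0]]
wrist_force: [1.0, -1.9, -0.5]
grip_width: 0.0854
```

```bash
cat > d.py <<'E'
import sys
from h import *
np.set_printoptions(precision=4,suppress=True)
s=r.sense();R=s['orientation'];tx,ty,tz,yaw=map(float,sys.argv[1:])
c,sn=np.cos(np.radians(yaw)),np.sin(np.radians(yaw))
G=np.array([[c,sn,0],[sn,-c,0],[0,0,-1]])
print(s['t'],s['eef_pos'],'w',s['grip_width'],'F',s['wrist_force'])
print('delta',R.T@(np.array([tx,ty,tz])-s['eef_pos']),'ang',np.degrees(cv2.Rodrigues(R.T@G)[0].ravel()))
E
python3 d.py .548 -.2485 .2 -4.2
```

```text
1.6 [ 0.384  -0.4135  0.2506] w 0.08538219206019555 F [ 1.0123 -1.9238 -0.5387]
delta [ 0.1507 -0.1772  0.0506] ang [ 0.0215 -0.0259 -0.252 ]
```

play_rows:
  delta_pos:
    - [0.03,-0.035,0.01]
    - [0.06,-0.07,0.02]
    - [0.09,-0.105,0.03]
    - [0.12,-0.14,0.04]
    - [0.151,-0.177,0.05]
  angular:
    - [0,0,0]
    - [0,0,0]
    - [0,0,0]
    - [0,0,0]
    - [0,0,0]

```text
t: 2.1
eef_pos: [0.5492, -0.2477, 0.2005]
orientation: [[0.997, -0.078, 0.001], [-0.078, -0.997, -0.001], [0.001, 0.001, -1.0]]
wrist_force: [0.4, -1.8, 0.2]
grip_width: 0.0856
```

```bash
python3 d.py .548 -.2485 .06 -4.2
python3 - <<'E'
from h import *
p=r.grab_frame('wrist');cv2.imwrite('pics/w1.png',p['color']);np.savez('w1.npz',**{k:p[k] for k in ['R','t','vfov','cx','cy','color','range_z']})
E
```

```text
2.1 [ 0.5492 -0.2477  0.2005] w 0.08557731611105422 F [ 0.4114 -1.7828  0.1587]
delta [-0.0013  0.0007  0.1405] ang [ 0.0492 -0.0532 -0.2984]
```

View pics/w1.png

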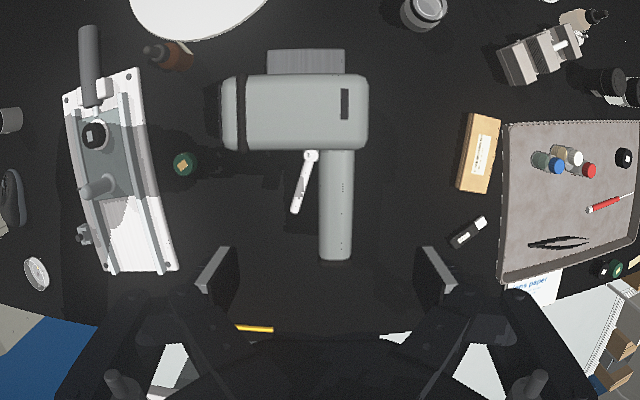

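```bash
cat >> h.py <<'E'
def bpw(p,u,v,z):
    f=200/np.tan(np.radians(p['vfov'])/2);x,y=u-p['cx'],v-p['cy'];q=np.hypot(x,y);th=q/f
    d=p['R'].T@np.array([x/q*np.sin(th),y/q*np.sin(th),np.cos(th)]);o=-p['R'].T@p['t'];return o+d*(z-o[2])/d[2]
E
python3 - <<'E'
from h import *
p=np.load('w1.npz')
for nm,u,v,z in [('gL',320,160,.067),('gL2',320,250,.067),('gR',353,160,.067),('gR2',352,250,.067),('tip',295,212,.072),('tipL',290,211,.072),('hinge',311,156,.072),('hL',220,85,.07),('hR',368,85,.07),('post',107,180,.071),('postL',100,174,.071),('ptr',75,198,.0265),('pr1',84,226,.03),('pr2',80,242,.03)]: print(nm,bpw(p,u,v,z).round(4))
E
```

```text
gL [ 0.5771 -0.2465  0.067 ]
gL2 [ 0.494  -0.2395  0.067 ]
gR [ 0.575  -0.2742  0.067 ]
gR2 [ 0.4916 -0.269   0.067 ]
tip [ 0.5345 -0.2213  0.072 ]
tipL [ 0.5357 -0.2171  0.072 ]
hinge [ 0.5819 -0.2396  0.072 ]
hL [ 0.6497 -0.1683  0.07  ]
hR [ 0.637  -0.2904  0.07  ]
post [ 0.5808 -0.0299  0.071 ]
postL [ 0.5879 -0.0215  0.071 ]
ptr [0.5566 0.0771 0.0265]
pr1 [0.5188 0.07   0.03  ]
pr2 [0.4962 0.089  0.03  ]
```

play_rows:
  delta_pos:
    - [-0.001,0.004,0.035]
    - [-0.001,0.004,0.07]
    - [-0.001,0.004,0.105]
    - [-0.001,0.004,0.14]
    - [-0.001,0.004,0.14]
  angular:
    - [0,0,0]
    - [0,0,0]
    - [0,0,0]
    - [0,0,0]
    - [0,0,0]

```text
t: 2.65
eef_pos: [0.5498, -0.2396, 0.0532]
orientation: [[0.998, -0.067, -0.007], [-0.067, -0.998, 0.009], [-0.008, -0.009, -1.0]]
wrist_force: [-1.5, 0.5, 0.7]
grip_width: 0.0855
```

```bash
python3 d.py .548 -.2522 .06 -4.2
python3 - <<'E'
from h import *
p=r.grab_frame('wrist');cv2.imwrite('pics/w2.png',p['color']);np.savez('w2.npz',**{k:p[k] for k in ['R','t','vfov','cx','cy','color','range_z']})
E
```

```text
2.65 [ 0.5498 -0.2396  0.0532] w 0.08554479004234788 F [-1.5316  0.5312  0.6623]
delta [-0.001   0.0127 -0.0069] ang [-0.4895  0.434   0.3459]
```

View pics/w2.png

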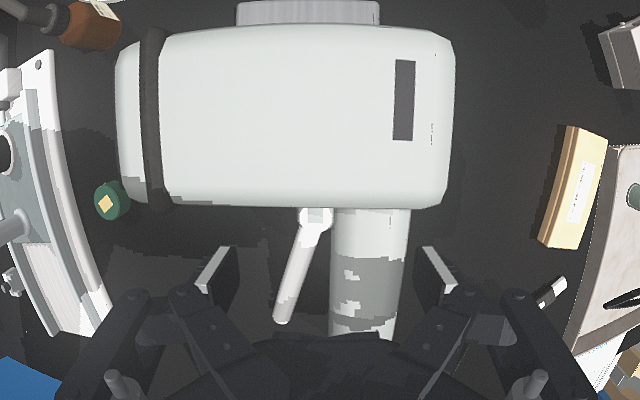

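play_rows:
  delta_pos:
    - [-0.001,0.006,-0.004]
    - [-0.001,0.012,-0.007]
    - [-0.001,0.012,-0.007]
  angular:
    - [-0.4,0.4,0.3]
    - [-0.5,0.4,0.3]
    - [-0.5,0.4,0.3]

```text
t: 3.0
eef_pos: [0.5508, -0.2546, 0.0661]
orientation: [[0.997, -0.074, 0.007], [-0.074, -0.997, -0.005], [0.007, 0.004, -1.0]]
wrist_force: [0.8, 1.0, 0.2]
grip_width: 0.0854
```

```bash
python3 d.py .548 -.2522 .06 -4.2
```

```text
3.0 [ 0.5508 -0.2546  0.0661] w 0.08542726041724252 F [0.7775 1.036  0.1853]
delta [-0.003  -0.0022  0.0061] ang [ 0.2292 -0.4277 -0.0705]
```

play_rows:
  delta_pos:
    - [-0.003,-0.002,0.003]
    - [-0.003,-0.002,0.006]
    - [-0.003,-0.002,0.006]
    - [-0.003,-0.002,0.006]
    - [-0.003,-0.002,0.006]
  angular:
    - [0.2,-0.4,0]
    - [0.2,-0.4,0]
    - [0.2,-0.4,0]
    - [0.2,-0.4,0]
    - [0.2,-0.4,0]

```text
t: 3.5
eef_pos: [0.548, -0.2522, 0.06]
orientation: [[0.997, -0.074, 0.0], [-0.074, -0.997, -0.0], [0.0, 0.0, -1.0]]
wrist_force: [-0.1, -0.3, 0.5]
grip_width: 0.0854
```

```bash
python3 d.py .548 -.2522 .06 -4.2
```

```text
3.5 [ 0.548  -0.2522  0.06  ] w 0.08537833166553029 F [-0.0978 -0.3178  0.4565]
delta [ 0. -0. -0.] ang [ 0.019  -0.013  -0.0583]
```

play_rows:
  delta_pos:
    - [0,0,0]
    - [0,0,0]
    - [0,0,0]
    - [0,0,0]
    - [0,0,0]
  angular:
    - [0,0,0]
    - [0,0,0]
    - [0,0,0]
    - [0,0,0]
    - [0,0,0]
  grip: 0.46
  force: 30

```text
t: 4.0
eef_pos: [0.5482, -0.2514, 0.0601]
orientation: [[0.997, -0.073, 0.0], [-0.073, -0.997, 0.0], [0.0, -0.0, -1.0]]
wrist_force: [-1.0, 4.2, 3.4]
grip_width: 0.0462
```

play_rows:
  delta_pos:
    - [0,0.003,0]
    - [0,0.003,0]
    - [0,0.003,0]
    - [0,0.003,0]
    - [0,0.003,0]
  angular:
    - [0,0,0]
    - [0,0,0]
    - [0,0,0]
    - [0,0,0]
    - [0,0,0]
  grip: 0.6
  force: 40

```text
t: 4.5
eef_pos: [0.5482, -0.2518, 0.0603]
orientation: [[0.997, -0.072, -0.0], [-0.072, -0.997, 0.003], [-0.0, -0.003, -1.0]]
wrist_force: [-3.1, 10.0, 7.5]
grip_width: 0.0387
```

play_rows:
  delta_pos:
    - [0,0.001,0]
    - [0,0.001,0]
    - [0,0.001,0]
    - [0,0.001,0]
  angular:
    - [0,0,0]
    - [0,0,0]
    - [0,0,0]
    - [0,0,0]
  grip: 0.7
  force: 50

```text
t: 4.9
eef_pos: [0.5482, -0.2518, 0.0603]
orientation: [[0.997, -0.071, -0.0], [-0.071, -0.997, 0.004], [-0.001, -0.004, -1.0]]
wrist_force: [-1.7, 5.4, 4.3]
grip_width: 0.0382
```

Run:
```python
from h import *
p=r.grab_frame('wrist');a=p['color'][150:400,150:500];cv2.imwrite('pics/w3.png',cv2.resize(a,None,fx=2,fy=2))
```

```text
(no output)
```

View pics/w3.png

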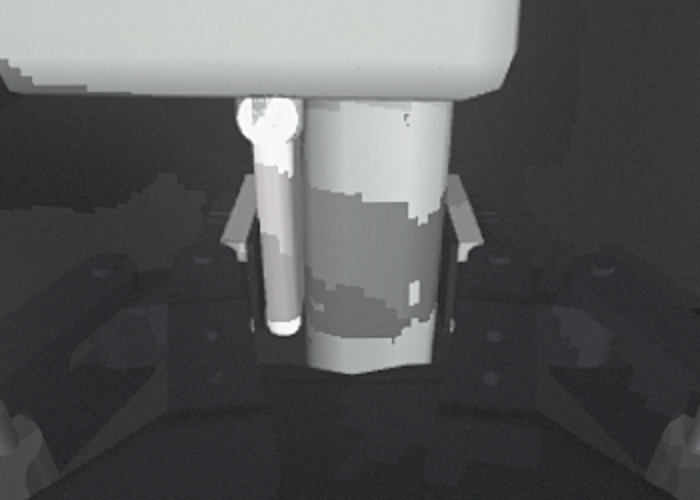

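The picture shows the trigger (crop x 255–300) lying parallel to the grip (305–450), with the pads on both sides. The width stalled at 38 mm, so it is fully in. Next: release and lift.

play_rows:
  delta_pos:
    - [0,0,0]
    - [0,0,0]
    - [0,0,0]
    - [0,0,0]
    - [0,0,0]
  angular:
    - [0,0,0]
    - [0,0,0]
    - [0,0,0]
    - [0,0,0]
    - [0,0,0]
  grip: 0

```text
t: 5.45
eef_pos: [0.5479, -0.2527, 0.0604]
orientation: [[0.997, -0.072, -0.001], [-0.072, -0.997, 0.004], [-0.001, -0.004, -1.0]]
wrist_force: [-0.5, 0.4, 0.4]
grip_width: 0.0853
```

play_rows:
  delta_pos:
    - [0,0,-0.02]
    - [0,0,-0.05]
    - [0,0,-0.08]
    - [0,0,-0.11]
    - [0,0,-0.13]
  angular:
    - [0,0,0]
    - [0,0,0]
    - [0,0,0]
    - [0,0,0]
    - [0,0,0]

```text
t: 5.95
eef_pos: [0.5485, -0.254, 0.1931]
orientation: [[0.997, -0.073, 0.002], [-0.073, -0.997, 0.002], [0.002, -0.002, -1.0]]
wrist_force: [0.3, 0.4, -0.6]
grip_width: 0.085
```

```bash
python3 d.py .5705 .0125 .19 1.7
python3 - <<'E'
from h import *
np.set_printoptions(precision=4,suppress=True)
p=r.grab_frame('scene');W=cloud(p)
for d in r.regions_of(p,'trigger')[:1]:
    w=W[d['region']];w=w[~np.isnan(w[:,0])];print(d['score'],d['bbox'],np.median(w,0),np.percentile(w,2,axis=0),np.percentile(w,98,axis=0))
E
```

```text
5.95 [ 0.5485 -0.254   0.1931] w 0.08498836963455017 F [ 0.28    0.4255 -0.5896]
delta [ 0.0026 -0.2674  0.0037] ang [-0.1242 -0.1098 -5.8654]
0.56 [353.7, 117.2, 369.5, 139.5] [ 0.5597 -0.2246  0.066 ] [ 0.5366 -0.2384  0.0513] [ 0.5858 -0.2145  0.0739]
```

play_rows:
  delta_pos:
    - [0.001,-0.045,0]
    - [0.001,-0.09,0]
    - [0.002,-0.135,0]
    - [0.002,-0.18,0]
    - [0.002,-0.225,0]
  angular:
    - [0,0,-1]
    - [0,0,-2]
    - [0,0,-3]
    - [0,0,-4]
    - [0,0,-5.9]

```text
t: 6.55
eef_pos: [0.5674, -0.0288, 0.1939]
orientation: [[1.0, 0.031, 0.005], [0.031, -1.0, 0.0], [0.005, -0.0, -1.0]]
wrist_force: [1.0, -0.5, 0.7]
grip_width: 0.085
```

```bash
python3 d.py .5705 .0125 .19 1.7
```

```text
6.55 [ 0.5674 -0.0288  0.1939] w 0.08502879282330142 F [ 1.0296 -0.4989  0.6893]
delta [ 0.0043 -0.0412  0.0039] ang [-0.0078 -0.2624  0.0481]
```

play_rows:
  delta_pos:
    - [0.002,-0.02,0.002]
    - [0.004,-0.041,0.004]
    - [0.004,-0.041,0.004]
    - [0.004,-0.041,0.004]
  angular:
    - [0,-0.2,0]
    - [0,-0.2,0]
    - [0,-0.2,0]
    - [0,-0.2,0]

```text
t: 6.95
eef_pos: [0.5699, 0.0119, 0.1892]
orientation: [[1.0, 0.031, 0.0], [0.031, -1.0, -0.0], [0.0, 0.0, -1.0]]
wrist_force: [0.5, -0.4, 0.1]
grip_width: 0.0856
```

```bash
python3 d.py .5705 .0125 .052 1.7
python3 - <<'E'
from h import *
p=r.grab_frame('wrist');cv2.imwrite('pics/w4.png',p['color']);np.savez('w4.npz',**{k:p[k] for k in ['R','t','vfov','cx','cy','color','range_z']})
E
```

```text
6.95 [0.5699 0.0119 0.1892] w 0.08564950797269962 F [ 0.4666 -0.3763  0.0831]
delta [ 0.0006 -0.0007  0.1372] ang [ 0.0203 -0.0013  0.07  ]
```

View pics/w4.png

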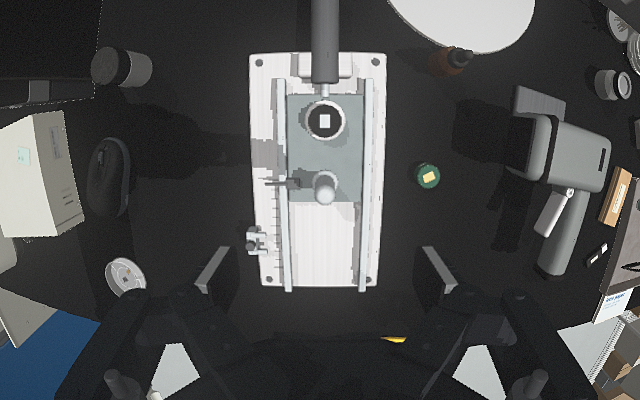

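Run:
```python
from h import *
p=np.load('w4.npz')
cv2.imwrite('pics/w4c.png',cv2.resize(p['color'][160:260,230:350],None,fx=6,fy=6,interpolation=cv2.INTER_CUBIC))
```

```text
(no output)
```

View pics/w4c.png

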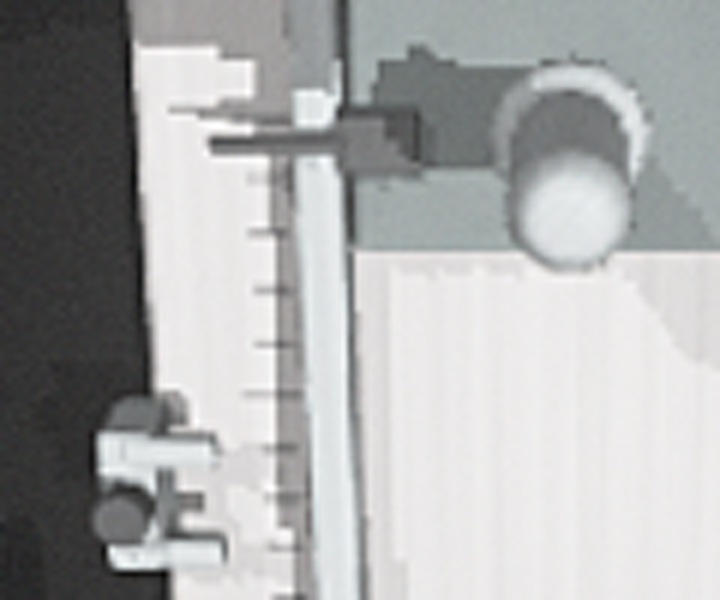

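Run:
```python
from h import *
p=np.load('w4.npz')
g=lambda u,v,z:bpw(p,230+u/6-.4,160+v/6-.4,z)
a=g(210,145,.028)
for z in (.026,.029,.032):
  for v in (432,466,503,534,566): print(z,v,g(218,v,z).round(4))
print('ptr',a,'post top',g(570,212,.069),'edge',g(420,250,.022))
```

```text
0.026 432 [0.5176 0.0698 0.026 ]
0.026 466 [0.5112 0.07   0.026 ]
0.026 503 [0.5042 0.0703 0.026 ]
0.026 534 [0.4982 0.0706 0.026 ]
0.026 566 [0.492  0.0709 0.026 ]
0.029 432 [0.5189 0.0692 0.029 ]
0.029 466 [0.5126 0.0694 0.029 ]
0.029 503 [0.5056 0.0697 0.029 ]
0.029 534 [0.4997 0.07   0.029 ]
0.029 566 [0.4935 0.0703 0.029 ]
0.032 432 [0.5201 0.0686 0.032 ]
0.032 466 [0.5139 0.0689 0.032 ]
0.032 503 [0.5071 0.0691 0.032 ]
0.032 534 [0.5012 0.0694 0.032 ]
0.032 566 [0.4951 0.0697 0.032 ]
ptr [0.56817188 0.06929527 0.028     ] post top [0.57061313 0.01156652 0.069     ] edge [0.54977606 0.03573725 0.022     ]
```

play_rows:
  delta_pos:
    - [0.001,0,0.025]
    - [0.001,0,0.05]
    - [0.001,0,0.075]
    - [0.001,0,0.09]
    - [0.001,0,0.1]
  angular:
    - [0,0,0]
    - [0,0,0]
    - [0,0,0]
    - [0,0,0]
    - [0,0,0]

```text
t: 7.5
eef_pos: [0.5705, 0.0093, 0.0881]
orientation: [[1.0, 0.027, -0.001], [0.027, -1.0, -0.001], [-0.001, 0.001, -1.0]]
wrist_force: [0.3, -0.1, 0.2]
grip_width: 0.0853
```

```bash
python3 d.py .5705 .0118 .053 1.8
```

```text
7.5 [0.5705 0.0093 0.0881] w 0.08526496154282881 F [ 0.2521 -0.0907  0.223 ]
delta [ 0.0001 -0.0025  0.0351] ang [ 0.0692  0.0743 -0.2366]
```

play_rows:
  delta_pos:
    - [0,-0.0025,0.01]
    - [0,-0.0025,0.02]
    - [0,-0.0025,0.028]
    - [0,-0.0025,0.033]
    - [0,-0.0025,0.035]
  angular:
    - [0,0,-0.2]
    - [0,0,-0.2]
    - [0,0,-0.2]
    - [0,0,-0.2]
    - [0,0,-0.2]

```text
t: 8.0
eef_pos: [0.5704, 0.0118, 0.0527]
orientation: [[1.0, 0.031, -0.002], [0.031, -1.0, -0.001], [-0.002, 0.001, -1.0]]
wrist_force: [-0.3, -0.3, -0.4]
grip_width: 0.0853
```

play_rows:
  delta_pos:
    - [0,0,0]
    - [0,0,0]
  angular:
    - [0,0,0]
    - [0,0,0]

```text
t: 8.2
eef_pos: [0.5706, 0.0119, 0.0531]
orientation: [[1.0, 0.031, -0.001], [0.031, -1.0, -0.001], [-0.001, 0.001, -1.0]]
wrist_force: [-0.7, -0.6, 0.2]
grip_width: 0.0855
```

```bash
python3 d.py .5705 .0118 .053 1.8
```

```text
8.2 [0.5706 0.0119 0.0531] w 0.08550004623990681 F [-0.6994 -0.6114  0.2223]
delta [-0.0001  0.0001  0.0001] ang [ 0.0672  0.0561 -0.0263]
```

play_rows:
  delta_pos:
    - [0,0,0]
    - [0,0,0]
    - [0,0,0]
    - [0,0,0]
    - [0,0,0]
  angular:
    - [0,0,0]
    - [0,0,0]
    - [0,0,0]
    - [0,0,0]
    - [0,0,0]
  grip: 1
  force: 80

```text
t: 8.7
eef_pos: [0.5706, 0.0129, 0.0534]
orientation: [[0.999, 0.032, -0.001], [0.032, -1.0, -0.0], [-0.001, 0.0, -1.0]]
wrist_force: [-1.4, -1.2, 1.3]
grip_width: 0.0159
```

play_rows:
  delta_pos:
    - [0,0,0]
    - [0,0,0]
    - [0,0,0]
  angular:
    - [0,0,0]
    - [0,0,0]
    - [0,0,0]

```text
t: 9.0
eef_pos: [0.5706, 0.0129, 0.0535]
orientation: [[0.999, 0.032, -0.001], [0.032, -1.0, -0.0], [-0.001, 0.0, -1.0]]
wrist_force: [0.9, 0.6, 1.6]
grip_width: 0.0158
```

play_rows:
  delta_pos:
    - [-0.008,0,0]
    - [-0.018,0,0]
    - [-0.028,0,0]
    - [-0.037,0,0]
    - [-0.045,0,0]
  angular:
    - [0,0,0]
    - [0,0,0]
    - [0,0,0]
    - [0,0,0]
    - [0,0,0]

```text
t: 9.5
eef_pos: [0.5265, 0.0115, 0.0535]
orientation: [[1.0, 0.032, 0.002], [0.032, -1.0, 0.0], [0.002, -0.0, -1.0]]
wrist_force: [7.4, 1.6, -8.0]
grip_width: 0.0154
```

```bash
python3 d.py .5076 .0109 .0533 1.8
```

```text
9.5 [0.5265 0.0115 0.0535] w 0.015445626549503527 F [ 7.3584  1.6395 -7.975 ]
delta [-0.0189  0.      0.0002] ang [-0.0182 -0.1232  0.0067]
```

play_rows:
  delta_pos:
    - [-0.006,0,0]
    - [-0.012,0,0]
    - [-0.016,0,0]
    - [-0.019,0,0]
    - [-0.019,0,0]
  angular:
    - [0,0,0]
    - [0,0,0]
    - [0,0,0]
    - [0,0,0]
    - [0,0,0]

```text
t: 10.0
eef_pos: [0.5086, 0.011, 0.0535]
orientation: [[0.999, 0.031, 0.005], [0.031, -1.0, 0.001], [0.005, -0.001, -1.0]]
wrist_force: [9.0, 1.3, -8.9]
grip_width: 0.0153
```

```bash
python3 d.py .5076 .0109 .0533 1.8
python3 - <<'E'
from h import *
L=[]
for n in ('wrist','scene','top'):
    p=r.grab_frame(n);np.savez(n+'5.npz',**{k:p[k] for k in ['R','t','vfov','cx','cy','color','range_z']})
    if n=='wrist': a=p['color'][200:400,170:370]
    else:
        u,v=map(int,proj(p,[.506,.07,.027])); a=p['color'][v-35:v+35,u-35:u+35]
    L.append(cv2.resize(a,(400 if n=='wrist' else 300,400 if n=='wrist' else 300),interpolation=cv2.INTER_CUBIC))
b=np.zeros((600,700,3),np.uint8);b[:400,:400]=L[0];b[:300,400:]=L[1];b[300:,400:]=L[2]
cv2.imwrite('pics/e.png',b)
E
```

```text
10.0 [0.5086 0.011  0.0535] w 0.015329235597025459 F [ 9.0228  1.262  -8.8669]
delta [-0.001   0.0001  0.0002] ang [-0.0405 -0.304   0.001 ]
```

View pics/e.png

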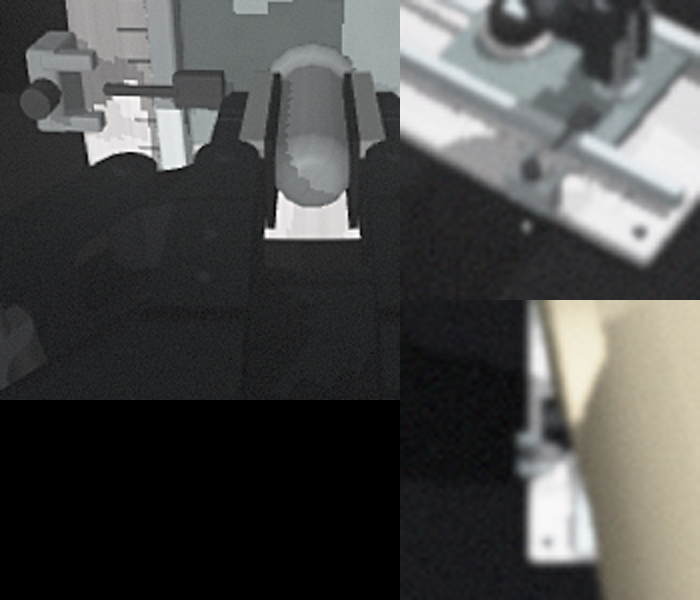

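Run:
```python
from h import *
p=np.load('wrist5.npz')
cv2.imwrite('pics/e2.png',cv2.resize(p['color'][205:275,175:285],None,fx=7,fy=7,interpolation=cv2.INTER_CUBIC))
print(-p['R'].T@p['t'])
```

```text
[0.57917908 0.01209555 0.17775553]
```

View pics/e2.png

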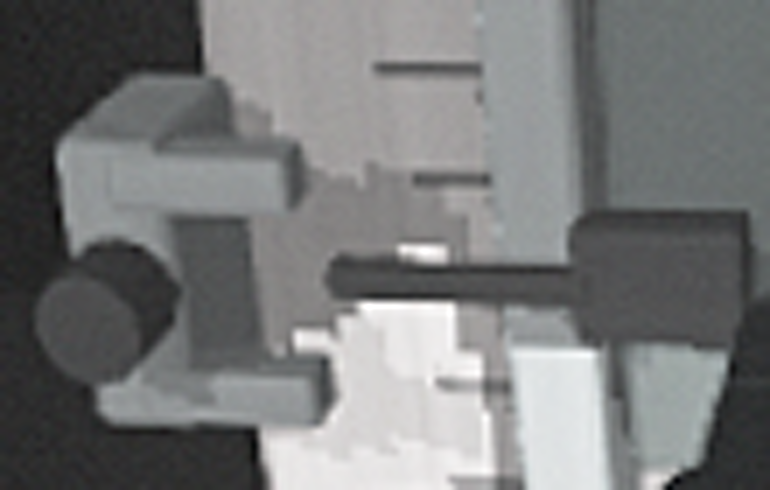

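The pointer (row ~280 in the crop) lies between the prongs' inner edges (210 and 375, middle about 288). It is within about 1 mm of the middle, so a small extra pull will centre it.

play_rows:
  delta_pos:
    - [-0.001,0,0]
    - [-0.002,0,0]
    - [-0.002,0,0]
    - [-0.002,0,0]
    - [-0.002,0,0]
  angular:
    - [0,0,0]
    - [0,0,0]
    - [0,0,0]
    - [0,0,0]
    - [0,0,0]

```text
t: 10.65
eef_pos: [0.5082, 0.011, 0.0535]
orientation: [[0.999, 0.031, 0.009], [0.031, -1.0, 0.001], [0.009, -0.001, -1.0]]
wrist_force: [8.6, 1.8, -9.0]
grip_width: 0.0158
```

play_rows:
  delta_pos:
    - [-0.001,0,0]
    - [-0.001,0,0]
    - [-0.001,0,0]
    - [-0.001,0,0]
    - [-0.001,0,0]
  angular:
    - [0,0,0]
    - [0,0,0]
    - [0,0,0]
    - [0,0,0]
    - [0,0,0]

```text
t: 11.15
eef_pos: [0.5086, 0.011, 0.0535]
orientation: [[0.999, 0.031, 0.012], [0.031, -1.0, 0.002], [0.012, -0.002, -1.0]]
wrist_force: [8.4, 1.0, -8.1]
grip_width: 0.0157
```

```bash
python3 d.py .5076 .0109 .0533 1.8
python3 - <<'E'
from h import *
p=r.grab_frame('wrist')
cv2.imwrite('pics/e3.png',cv2.resize(p['color'][205:275,175:285],None,fx=7,fy=7,interpolation=cv2.INTER_CUBIC))
E
```

```text
11.15 [0.5086 0.011  0.0535] w 0.015681701058503476 F [ 8.4441  0.9989 -8.1136]
delta [-0.001   0.0001  0.0002] ang [-0.0865 -0.6691 -0.0101]
```

View pics/e3.png

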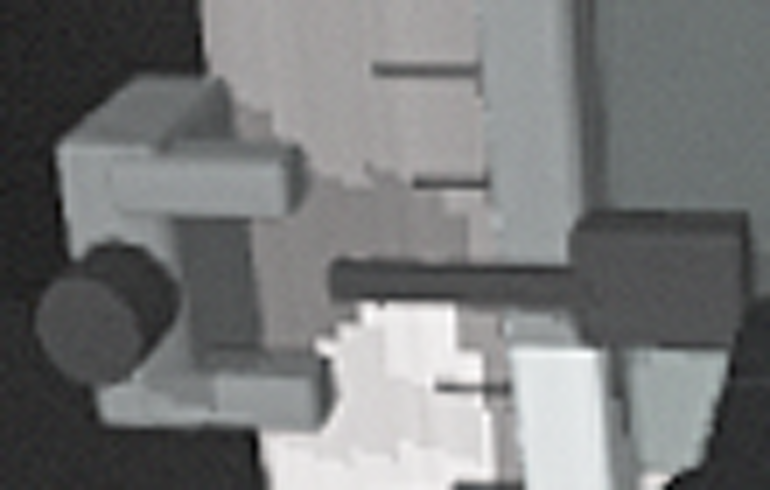

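play_rows:
  delta_pos:
    - [-0.001,0,0]
    - [-0.002,0,0]
    - [-0.003,0,0]
    - [-0.003,0,0]
    - [-0.003,0,0]
  angular:
    - [0,0,0]
    - [0,0,0]
    - [0,0,0]
    - [0,0,0]
    - [0,0,0]

```text
t: 11.7
eef_pos: [0.5069, 0.0109, 0.0535]
orientation: [[0.999, 0.031, 0.015], [0.031, -1.0, 0.002], [0.015, -0.002, -1.0]]
wrist_force: [9.1, 1.4, -8.5]
grip_width: 0.0157
```

```bash
python3 d.py .5076 .0109 .0533 1.8
python3 - <<'E'
from h import *
for i in range(4): r.grab_frame('scene')
s=r.sense();print(s['t'],s['eef_pos'],s['wrist_force'],s['grip_width'])
p=r.grab_frame('wrist');g=cv2.cvtColor(p['color'],cv2.COLOR_BGR2GRAY)
print(g[232:262,230]) # pointer column
print(g[232:262,212]) # prong column
print(r.finish_job())
E
```

```text
11.7 [0.5069 0.0109 0.0535] w 0.01571735682127254 F [ 9.1069  1.3507 -8.5454]
delta [0.0007 0.0001 0.0002] ang [-0.1047 -0.842  -0.0155]
11.9 [0.5069406  0.01096322 0.05347843] [ 9.19849588  0.61806757 -7.82755261] 0.015509507165922044
[132 135 132 134 129 131 130 131 160 170 110  62  77  81  75  66 193 234
 235 230 229 228 228 228 216 211 211 212 210 210]
[137 131 132 131 131 134 134 131 136 134 134 132 126 125 122 120 114 114
 112 110 119  95 102 110 128 158 153 150 149 147]
the job is handed in; nothing more can be done
None
```

The job is handed in at about 12 s of the 40 s allowed; no verdict was reported.

- **Trigger:** I closed the gripper round the grip and trigger with the slide still home. The opening stalled at about 38 mm, and it also read about 2 mm low on the 18 mm post. The picture showed the trigger lying parallel to the grip, so it was fully in. After I let go, the network and depth image put the trigger back where it stood at the start.
- **Slide:** I gripped the post at 80 N and pulled it about 63.7 mm. In the last picture viewed, the pointer was between the prongs, about 1 mm short of the middle. I then pulled about 1.5 mm further and checked that only with pixel values and the arm pose. They put the pointer still between the prongs, within about 1 mm of the middle, with roughly 5 mm of room either side.
- **Hold:** at hand-in the fingers were still on the post (opening 15.5 mm), with about 9 N from the spring at the wrist. The pose held steady over the last 0.2 s.
- **Not perfect:** the tool tilted about 0.85° and carried about 8 N downward while holding. An early fast descent beside the reader overshot by about 10 mm, without contact. I saw no sign of other things being touched, but I did not re-measure them at the end.

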